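# Push the vial rack through the dock's gap

## Robot

A 6-joint arm with a two-finger parallel gripper is mounted at the origin on the work surface. World frame = base frame: x ahead of the robot, y to its left, z up, the work surface at z = 0. Lengths are in mm, angles in rad, forces in N, time in s.
With the tool pointing down it reaches from about 275 to 750 mm from the base axis. Payload 10.2 kg.
Tool frame: the origin (TCP) lies midway between the tips of the shut fingers; the grasp point (between the pads) lies grasp_offset behind it (grasp_offset is the distance from the TCP to the grasp point, in mm); x points along the fingers, z is the direction in which the jaws open and shut, and the axes are right-handed (so a half turn about x gives the same grasp; the last joint's range is limited). The gripper opens to 85 mm and grips with 20 to 120 N. Pads are 22 mm wide; open, the fingers measure 114 mm over their backs; the gripper's body (76 mm by 85 mm) begins 54 mm behind the grasp point. The pads swing forward as they close: fully open they stand 13 mm farther back than shut.
Start: joints at [-1.482, 0.313, 1.498, -0, 1.331, -0.223], TCP at [161.043, -499.696, 231.294] pointing down, gripper open.
Joint ranges: [-2.94, 2.94], [-0.97, 2.17], [0.19, 2.56], [-1.23, 4.37], [0.02, 3.11], [-2.88, 2.88]. Speed limits (rad/s): [2.39, 2.39, 3.01, 3.14, 3.14, 3.14].

## Interface

Orientations are given as a unit quaternion [w, x, y, z].
In Python, from rig import sense, capture, calibration, finish_job, grasp_offset gives the robot as it stands.
- The arm moves only by the shell command python3 -m jog 'ROWS' [FORCE]. ROWS is JSON, a list of rows, each an object with "linear": the shift along the tool's x, y, z scaled (see below), a list of three; "rotation": the turn, a rotation vector about the tool's x, y, z scaled (see below), a list of three; "grip": the finger opening in mm, from 0 to 85.4. A call has 1 to 20 rows; each row is the pose to reach, as a shift and turn from the pose measured when the call began, along the tool's axes at that moment; what a row does not reach only later rows make up. The controller multiplies each number of a shift by 0.3 m and each number of a turn by 0.5 rad. A row lasts 1/12 s, in which the tool goes at most 41.7 mm and 7.16 degrees, less where a joint would pass 70% of its speed; a pose out of reach is approached as far as the arm can. A call with a number of a shift or a turn outside -1 to 1 is refused whole. A call with a gripper value outside its range is refused whole. The fingers move at their own pace and stop on an object; FORCE is the grip in N (left out, the last holds). Time passes only in rows, so rows that repeat a pose let the fingers close. It gives the time, the measured TCP pose, the force and the opening at its end, in the units of the state.
- sense(): the state, without advancing time (a new reading comes with each control period).
- capture(name): name is "scene" or "top" or "wrist"; returns (picture, depth): 400x640x3 uint8, red, green, blue; 400x640 float32, mm along the optical axis (not along the pixel's ray), 0 where there is no reading.
- calibration(name): a dict with "intrinsics" (3x3 intrinsics, pixels), "world_from_camera" (4x4, takes a point from camera to world coordinates). Camera axes: x right, y up, looking along -z (the intrinsics and any distortion apply to the point x, -y, -z); pixel columns grow to the right and rows downward; lengths in mm; the calibration is good to about 2 mm. A picture is of the moment at which its call begins: read the wrist's pose just before it. calibration takes no time and is no camera call; for the wrist camera it gives the pose at the moment of the call.
- finish_job(): hands the job in, once; it reports no verdict.
The state is a dict: "time_s": time; "joints": joint angles; "dq": joint speeds; "tau": joint torques, N m; "eef_pos": TCP position; "ee_rot": TCP orientation; "force": force on the tool from outside, world axes, zero at the start; "wrist_torque": the same for the moment, N m; "grip_width": opening from 0.0 (shut) to 1.0 (fully open).
Only numpy, scipy, OpenCV 4.12 (cv2) and the standard library are available. Lean on these libraries where they do the work, as an engineer would, in place of code of your own. Each camera call takes 0.05 s, during which the arm holds its last target.

## Task

Push the loose vial rack along the bench, through the narrow gap between the two steel bollards of the scanner dock, until it is fully home: square against the flat face at the back of the bay. Slide it with the fingers against the rack's own body: do not lift or tip it, leave the vials standing in it alone, and do not disturb the flask, the amber bottle or the tip box nearby. Finish with the hand clear.

Things in the scene. Friction and masses are not known exactly. Their poses are not given: they have to be found in the camera images.
- dock: Fixed scanner dock. Origin: on the bench midway between two upright steel bollards (36 mm diameter, 40 mm tall, axes at y = +-60.5 mm, so an 85 mm gap); its x axis points through the gap into the bay, roughly to world +y; z up. Bay: 104 mm wide, open above, the bench is its floor; low side rails 22 mm tall run from x = 0 to 118 mm, outer faces at y = +-64 mm.
- dock_stop (a point): Foot of the bay's flat back face, on the bench at its middle, at x = 118 mm in the dock's frame, axes as the dock's. The face is the front of the white and grey scanner housing: 150 mm wide, 91 mm tall with its keys, 75 mm deep. The rack's leading end must rest against this face.
- rack: Loose blue rack, 0.25 to 0.55 kg with its vials. 100 mm long (its x), 80 wide (y), 40 tall, upright corners rounded 12 mm, both ends alike. Origin: centre of its underside. Starts before the gap, x axis within 0.4 rad of the dock's, up to 35 mm off the dock's middle line. Home, its origin is at x = 68 mm of the dock's frame and its trailing end is level with the bollards' inner edges.
- vials: The seven amber vials with black or white caps fixed in the rack, 13 mm across, standing 18 mm above its top (58 mm above the bench). Origin and axes are the same as the rack's. Not to be pushed or gripped.
- flask: Bystander, loose: stoppered glass flask, 60 mm across at the foot, 140 mm tall. Origin: centre of its underside. It stands beside the bay or the housing, on the -y side of the dock (the side away from the robot).
- bottle: Bystander, loose: amber glass bottle with black cap, 56 mm diameter, 100 mm tall. Origin: centre of its underside. It stands beside the bay or the housing, on the +y side of the dock (the robot's side).
- tipbox: Bystander, loose: white pipette-tip box with blue lid, 85 x 120 x 78 mm. Origin: centre of its underside. It stands behind the scanner housing.
There are look-alikes about, which are no part of the job. Leave any yellow look-alike of the rack alone.

How it is judged:
By the outcome, as a careful person would: the job done as asked, in the order asked, and still so for the second after the job is handed in, with the robot touching nothing.
It also fails if it takes over 72 s, if anything falls off the work surface, if the arm or the gripper's body presses on something with over 40 N, if the wrist force passes 120 N, or if a joint passes its speed limit or range.

## Working session

There is one attempt and no reset: what is moved stays moved. The work goes in short steps, Python scripts to look and compute and a shell command to move; the robot and the scene stay as the last step left them, time stands still between calls to the robot, and variables do not carry over. Pictures are saved under pics/ and viewed, and the job is handed in when it is done.

```bash
ls; mkdir -p pics; python3 - <<'E'
from rig import *
import cv2,numpy as np
print(sense()); print(grasp_offset)
for n in ("scene","top","wrist"):
    c=calibration(n); print(n,np.round(c["intrinsics"],1).tolist(),np.round(c["world_from_camera"],3).tolist(),[k for k in c])
    p,d=capture(n); cv2.imwrite(f"pics/{n}0.png",p[...,::-1]); np.save(f"pics/{n}0d.npy",d)
E
```

```text
pics
{'time_s': 0.0, 'joints': array([-1.48239190e+00,  3.13460617e-01,  1.49843180e+00, -1.38584012e-05,
        1.33100938e+00, -2.23415458e-01]), 'dq': array([-0.00146187, -0.00019339, -0.00012653,  0.0017856 , -0.00012587,
        0.00010315]), 'tau': array([-4.18257187e-04, -4.12264717e+01, -2.59740078e+01, -2.30526812e-04,
        4.17781252e-03,  1.03210080e-06]), 'eef_pos': array([ 161.01941933, -499.42683048,  230.73163587]), 'ee_rot': array([ 0.57126737,  0.41664024,  0.57188347, -0.41594927]), 'force': array([-0.10902787, -0.80310374, -0.18990887]), 'wrist_torque': array([-0.02716756,  0.0111464 , -0.04451338]), 'grip_width': 1.0008910970481064}
18.700000000000003
scene [[489.2, 0.0, 303.9], [0.0, 489.2, 196.1], [0.0, 0.0, 1.0]] [[-0.858, -0.288, 0.424, 1040.815], [0.513, -0.481, 0.711, 895.194], [-0.001, 0.828, 0.561, 746.881], [0.0, 0.0, 0.0, 1.0]] ['intrinsics', 'world_from_camera']
top [[490.6, 0.0, 321.6], [0.0, 490.6, 205.1], [0.0, 0.0, 1.0]] [[-0.001, 0.997, -0.081, 390.974], [-1.0, -0.003, -0.025, 6.937], [-0.025, 0.081, 0.996, 1393.683], [0.0, 0.0, 0.0, 1.0]] ['intrinsics', 'world_from_camera']
wrist [[339.9, 0.0, 310.0], [0.0, 339.9, 191.5], [0.0, 0.0, 1.0]] [[0.307, 0.899, 0.312, 241.316], [-0.952, 0.291, 0.1, -474.096], [-0.001, -0.328, 0.945, 374.498], [0.0, 0.0, 0.0, 1.0]] ['intrinsics', 'world_from_camera']
```

View pics/top0.png

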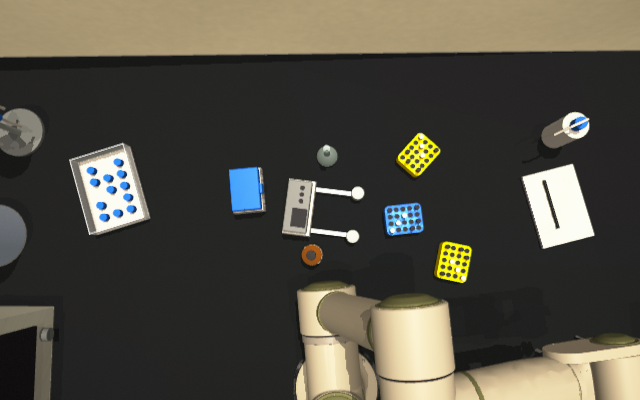

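View pics/scene0.png

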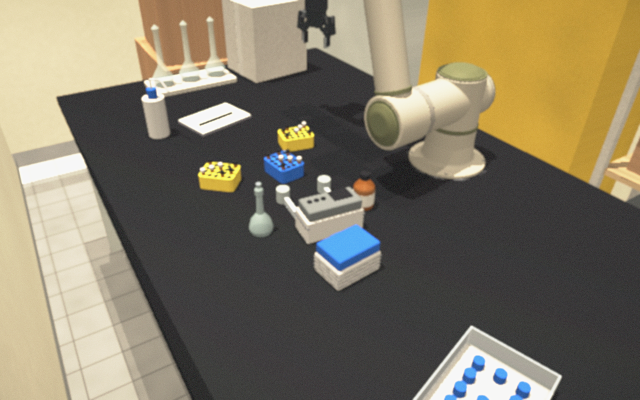

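View pics/wrist0.png

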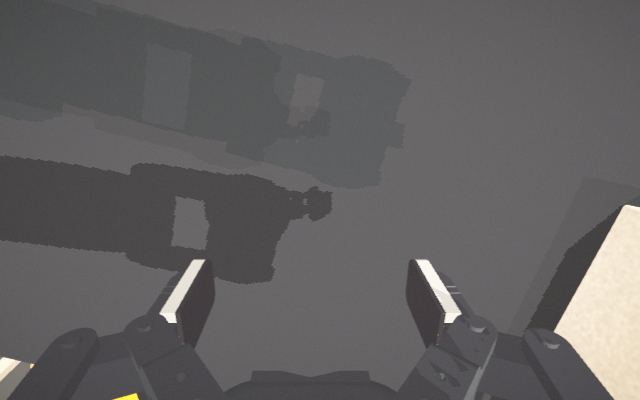

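Top view: the blue rack is at about (404,219) and the bollard tops at (358,193) and (352,236). The housing is at (299,208), flask (327,156), bottle (312,255) and tip box (247,190). Candidates for the rack are blue (404,219), yellow (419,155) and yellow (454,262). Only the blue one fits, since it's blue and stands before the gap. Next I'll take an enlarged crop and measure.

```bash
cat > h.py <<'E'
import numpy as np,cv2
from rig import calibration
def ray(n,uv,z,cal=None):
    c=cal or calibration(n); K=c["intrinsics"];T=c["world_from_camera"]
    uv=np.atleast_2d(np.array(uv,float)); 
    d=np.c_[(uv[:,0]-K[0,2])/K[0,0],-(uv[:,1]-K[1,2])/K[1,1],-np.ones(len(uv))]@T[:3,:3].T
    o=T[:3,3]; s=(z-o[2])/d[:,2]; return o+s[:,None]*d
def proj(n,P,cal=None):
    c=cal or calibration(n); K=c["intrinsics"];T=np.linalg.inv(c["world_from_camera"])
    p=np.atleast_2d(P)@T[:3,:3].T+T[:3,3]; return np.c_[K[0,0]*p[:,0]/-p[:,2]+K[0,2],K[1,1]*-p[:,1]/-p[:,2]+K[1,2]]
E
python3 - <<'E'
import cv2,numpy as np
from h import *
im=cv2.imread("pics/top0.png"); d=np.load("pics/top0d.npy")
cr=cv2.resize(im[140:290,270:480],None,fx=3.8,fy=3.8,interpolation=cv2.INTER_CUBIC); cv2.imwrite("pics/crop0.png",cr)
s=cv2.imread("pics/scene0.png"); cv2.imwrite("pics/crop1.png",cv2.resize(s[110:290,190:400],None,fx=3.3,fy=3.3,interpolation=cv2.INTER_CUBIC))
h=cv2.cvtColor(im,cv2.COLOR_BGR2HSV)
m=cv2.inRange(h,(95,120,60),(125,255,255)); m[:180]=0;m[250:]=0;m[:,:380]=0;m[:,430:]=0
m=cv2.morphologyEx(m,cv2.MORPH_CLOSE,np.ones((7,7)))
c=max(cv2.findContours(m,0,1)[0],key=cv2.contourArea); r=cv2.minAreaRect(c); print(r)
print(ray("top",cv2.boxPoints(r),40).round(1))
w=cv2.inRange(h,(0,0,200),(180,60,255))
n,l,st,ce=cv2.connectedComponentsWithStats(w)
for i in range(1,n):
    if st[i,4]>30 and 280<ce[i,0]<380 and 160<ce[i,1]<260: print(st[i],ce[i])
print("bollards",ray("top",[(358,193),(352.5,236.5)],40).round(1))
print("depth rack",[float(d[v,u]) for u,v in ((404,219),(358,193),(352,236))])
E
```

```text
((403.23779296875, 218.64022827148438), (30.47910499572754, 38.761470794677734), 83.6598129272461)
[[ 499.  -126.8   40. ]
 [ 510.6 -232.9   40. ]
 [ 427.2 -240.6   40. ]
 [ 415.6 -135.2   40. ]]
[305 181  11  55 151] [310.43046358 208.64900662]
[316 187  35   9 155] [333.19354839 191.13548387]
[352 187  12  12 116] [357.36206897 192.5       ]
[311 228  48  15 273] [338.58608059 233.76190476]
bollards [[534.3 -60.1  40. ]
 [414.1 -44.2  40. ]]
depth rack [1348.6943359375, 1356.2479248046875, 1348.8665771484375]
```

View pics/crop0.png

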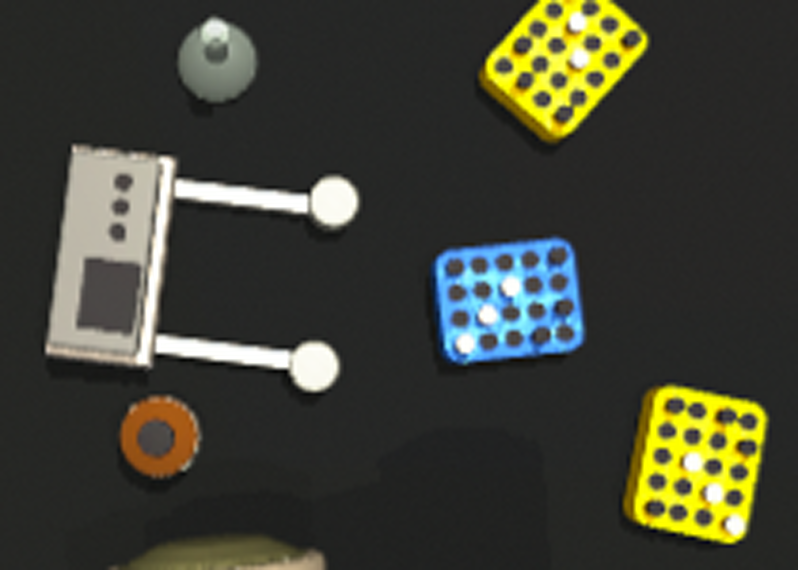

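View pics/crop1.png

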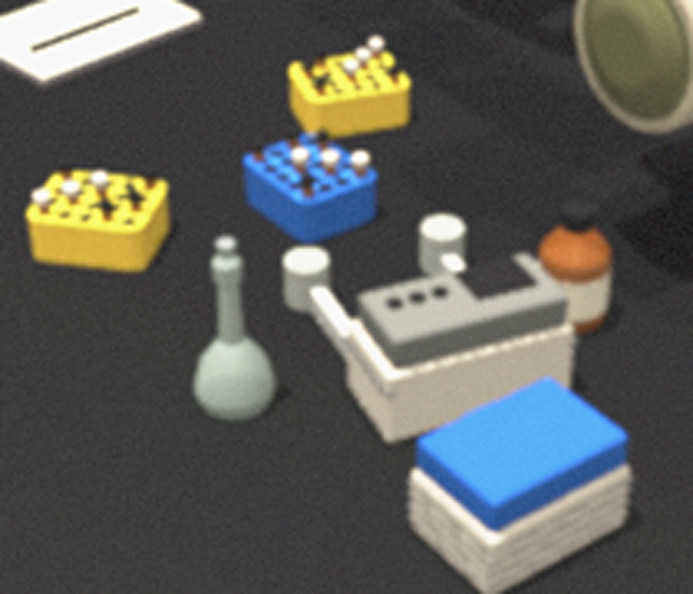

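The crop confirms it: the blue rack lies before the gap at top px (404,219). The other two, (419,155) and (454,262), are yellow look-alikes. Plan: push with two spread fingers against the trailing end, first along the rack's own axis for y correction, then squared to the dock.

```bash
cat >> h.py <<'E'
from scipy.spatial.transform import Rotation as R
B1=np.array([534.3,-60.1]);B2=np.array([414.1,-44.2])
yd=(B2-B1)/np.linalg.norm(B2-B1); xd=np.array([yd[1],-yd[0]]); O=(B1+B2)/2
DY=np.degrees(np.arctan2(xd[1],xd[0]))
def w2d(p): p=np.atleast_2d(p)[:,:2]-O; return np.c_[p@xd,p@yd]
def d2w(x,y): return O+x*xd+y*yd
def pose():
    from rig import sense
    s=sense(); q=s["ee_rot"]; return s,R.from_quat([q[1],q[2],q[3],q[0]])
def plan(xy,z,camyaw):
    "numbers for the rows: tool down, cam side azimuth camyaw deg"
    s,r=pose(); M=r.as_matrix()
    cy=calibration("wrist")["world_from_camera"][:2,3]-s["eef_pos"][:2]
    sg=np.sign(cy@M[:2,1]); a=np.radians(camyaw)
    Y=sg*np.array([np.cos(a),np.sin(a),0]); X=np.array([0,0,-1.]); Z=np.cross(X,Y)
    T=np.c_[X,Y,Z]
    lin=M.T@(np.array([*xy,z])-s["eef_pos"])/300; rot=(R.from_matrix(M.T@T)).as_rotvec()/.5
    print("lin",lin.round(4).tolist(),"rot",rot.round(4).tolist())
def st():
    s,r=pose(); M=r.as_matrix(); print("t",round(s["time_s"],2),"pos",s["eef_pos"].round(1),"dock",w2d(s["eef_pos"]).round(1),"X",M[:,0].round(3),"Y",M[:,1].round(3),"yaw",round(np.degrees(np.arctan2(M[1,1],M[0,1])),2),"F",s["force"].round(1),"w",round(s["grip_width"],3))
E
python3 - <<'E'
from h import *
print("dock",O,DY, "rack in dock",w2d([462,-186.5]))
st(); plan((471,-272),200,96.2)
print(ray("top",[(419,155),(454,262)],40).round(), ray("top",[(312,255),(327,156)],80).round())
E
```

```text
dock [474.2  -52.15] 82.46468840716764 rack in dock [[-134.78965803   -5.52363901]]
t 0.15 pos [ 161.  -499.5  230.9] dock [[-484.6  251.8]] X [-0.     0.001 -1.   ] Y [0.952 0.307 0.   ] yaw 17.87 F [ 0.2  0.7 -0.2] w 1.002
lin [0.1036, 1.2161, -0.4047] rot [-2.7344, -0.0013, -0.0016]
[[ 640. -230.   40.]
 [ 344. -320.   40.]] [[364.  65.  80.]
 [631.  25.  80.]]
```

```bash
python3 -m jog '[{"linear":[0,0.12,-0.04],"rotation":[-0.2,0,0],"grip":30},{"linear":[0,0.24,-0.08],"rotation":[-0.4,0,0],"grip":30},{"linear":[0,0.36,-0.12],"rotation":[-0.6,0,0],"grip":30},{"linear":[0,0.48,-0.16],"rotation":[-0.8,0,0],"grip":30},{"linear":[0,0.6,-0.2],"rotation":[-1,0,0],"grip":30},{"linear":[0,0.72,-0.24],"rotation":[-1,0,0],"grip":30},{"linear":[0,0.8,-0.27],"rotation":[-1,0,0],"grip":30},{"linear":[0,0.8,-0.27],"rotation":[-1,0,0],"grip":30}]' ; python3 -c "
from h import *
st(); plan((471,-272),200,96.2)"
```

```text
time_s: 0.82
eef_pos: [367.4, -345.8, 230.9]
ee_rot: [0.657, 0.261, 0.657, -0.26]
force: [-0.1, -0.0, -0.3]
grip_width: 0.355
t 0.82 pos [ 367.4 -345.8  230.9] dock [[-305.2   67.4]] X [ 0.001  0.002 -1.   ] Y [0.685 0.729 0.002] yaw 46.77 F [-0.1 -0.  -0.3] w 0.355
lin [0.1036, 0.4157, 0.0831] rot [-1.7253, -0.0003, -0.0042]
```

```bash
python3 -m jog '[{"linear":[0.03,0.1,0.02],"rotation":[-0.2,0,0],"grip":30},{"linear":[0.05,0.2,0.04],"rotation":[-0.4,0,0],"grip":30},{"linear":[0.08,0.3,0.06],"rotation":[-0.6,0,0],"grip":30},{"linear":[0.1,0.4,0.08],"rotation":[-0.8,0,0],"grip":30},{"linear":[0.1,0.416,0.083],"rotation":[-1,0,0],"grip":30},{"linear":[0.1,0.416,0.083],"rotation":[-1,0,0],"grip":30}]' ; python3 -c "
from h import *
st(); plan((471,-272),130,96.2)"
```

```text
time_s: 1.32
eef_pos: [471.7, -271.0, 200.3]
ee_rot: [0.701, 0.089, 0.702, -0.087]
force: [0.1, 0.2, -0.4]
grip_width: 0.35
t 1.32 pos [ 471.7 -271.   200.3] dock [[-217.3  -26.2]] X [-0.     0.003 -1.   ] Y [0.246 0.969 0.003] yaw 75.75 F [ 0.1  0.2 -0.4] w 0.35
lin [0.2344, -0.0045, -0.0011] rot [-0.7139, -0.0014, -0.0056]
```

```bash
python3 -m jog '[{"linear":[0.08,-0.004,-0.001],"rotation":[-0.2,0,-0.005],"grip":30},{"linear":[0.16,-0.004,-0.001],"rotation":[-0.4,0,-0.005],"grip":30},{"linear":[0.234,-0.004,-0.001],"rotation":[-0.6,0,-0.005],"grip":30},{"linear":[0.234,-0.004,-0.001],"rotation":[-0.714,0,-0.005],"grip":30},{"linear":[0.234,-0.004,-0.001],"rotation":[-0.714,0,-0.005],"grip":30}]' ; cat > look.py <<'E'
import sys
from h import *
from rig import capture
tag=sys.argv[1]
for n in sys.argv[2:]:
    c=calibration(n); p,d=capture(n); b=p[...,::-1].copy(); cv2.imwrite(f"pics/{n}{tag}.png",b)
    np.savez(f"pics/{n}{tag}.npz",p=b,d=d,K=c["intrinsics"],T=c["world_from_camera"])
st()
E
python3 look.py 1 wrist
```

```text
time_s: 1.73
eef_pos: [469.9, -272.5, 129.2]
ee_rot: [0.705, -0.037, 0.707, 0.038]
force: [0.7, -0.8, 0.3]
grip_width: 0.353
t 1.78 pos [ 470.4 -272.8  130.2] dock [[-219.2  -25.2]] X [-0.001  0.    -1.   ] Y [-0.103  0.995  0.   ] yaw 95.93 F [0.2 0.  0.3] w 0.358
```

View pics/wrist1.png

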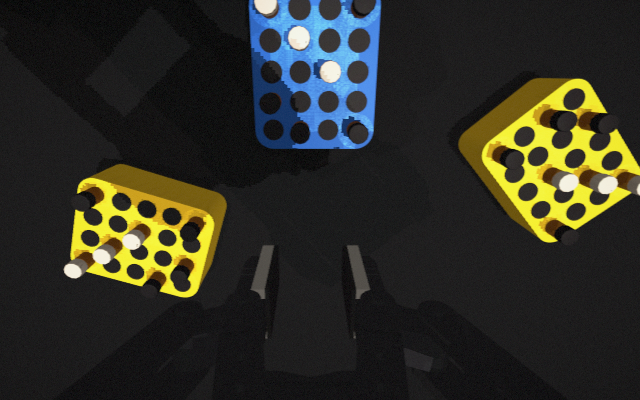

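Wrist view: the rack's trailing end is squarely ahead of the fingers, edge at row ~148, columns 257–373. The yellow look-alikes are off to both sides. Measuring the edge and sides.

```bash
python3 - <<'E'
from h import *
f=np.load("pics/wrist1.npz"); cal=dict(intrinsics=f["K"],world_from_camera=f["T"])
h=cv2.cvtColor(f["p"],cv2.COLOR_BGR2HSV); m=cv2.inRange(h,(100,90,40),(125,255,255)); m=cv2.morphologyEx(m,cv2.MORPH_CLOSE,np.ones((35,35)))
tr=[(u,np.where(m[:,u])[0].max()+.5) for u in range(280,352,4)]
L=[(np.where(m[v])[0].min()-.5,v) for v in range(40,120,5)]
Rr=[(np.where(m[v])[0].max()+.5,v) for v in range(40,120,5)]
for n,a in(("tr",tr),("L",L),("R",Rr)):
    P=ray("wrist",a,40,cal)[:,:2]; q=np.polyfit(*( (P[:,0],P[:,1]) if n=="tr" else (P[:,1],P[:,0])),1)
    print(n,P[0].round(1),P[-1].round(1),np.degrees(np.arctan(q[0])).round(2))
E
```

```text
tr [ 444.8 -240. ] [ 491.8 -234.9] 6.14
L [ 420.4 -173. ] [ 425.3 -219.1] -6.18
R [ 501.6 -164.3] [ 506.3 -210.4] -6.06
```

```bash
python3 -c "
from h import *
plan((472,-272.5),12,96.1)"
```

```text
lin [0.3941, 0.0003, 0.0056] rot [-0.0061, -0.0016, -0.0006]
```

```bash
python3 -m jog '[{"linear":[0.1,0,0.005],"rotation":[-0.006,0,0],"grip":30},{"linear":[0.2,0,0.005],"rotation":[-0.006,0,0],"grip":30},{"linear":[0.28,0,0.005],"rotation":[-0.006,0,0],"grip":30},{"linear":[0.34,0,0.005],"rotation":[-0.006,0,0],"grip":30},{"linear":[0.38,0,0.005],"rotation":[-0.006,0,0],"grip":30},{"linear":[0.394,0,0.005],"rotation":[-0.006,0,0],"grip":30},{"linear":[0.394,0,0.005],"rotation":[-0.006,0,0],"grip":30}]' ; python3 look.py 2 wrist; python3 - <<'E'
from h import *
# waypoints TCP for push
s,r=pose();M=r.as_matrix();p0=s["eef_pos"]
def show(c,th,tag):
    a=np.radians(th); t=np.array(c)-61*np.array([np.cos(a),np.sin(a)]); w=d2w(*t); print(tag); plan(w,12,DY+th)
show((-135.8,-6.7),13.6,"contact"); show((-125.1,-4.1),13.6,"A")
for th in (10.2,6.8,3.4,0):
    a0=np.radians(13.6);a=np.radians(th)
    c=np.array([-125.1,-4.1])+150*np.array([np.sin(a0)-np.sin(a),-np.cos(a0)+np.cos(a)]); show(c,th,f"B{th} {c.round(1)}")
E
```

```text
time_s: 2.37
eef_pos: [471.6, -273.1, 12.1]
ee_rot: [0.706, -0.036, 0.707, 0.037]
force: [0.4, 0.3, 0.1]
grip_width: 0.352
t 2.42 pos [ 472.  -273.3   12.8] dock [[-219.6  -26.8]] X [-0.    -0.001 -1.   ] Y [-0.104  0.995 -0.001] yaw 95.96 F [-0.5 -0.1  0.7] w 0.351
contact
lin [0.0027, 0.0838, 0.0004] rot [-0.0036, -0.0002, 0.0012]
A
lin [0.0027, 0.1205, 0.0003] rot [-0.0036, -0.0002, 0.0012]
B10.2 [-116.4   -2.3]
lin [0.0027, 0.1505, -0.0109] rot [0.1151, -0.0002, 0.0012]
B6.8 [-107.6   -0.9]
lin [0.0027, 0.1811, -0.0204] rot [0.2338, -0.0001, 0.0012]
B3.4 [-98.7  -0.2]
lin [0.0026, 0.2122, -0.028] rot [0.3525, -0.0001, 0.0012]
B0 [-89.8   0.1]
lin [0.0026, 0.2437, -0.0337] rot [0.4712, -0.0001, 0.0012]
```

View pics/wrist2.png

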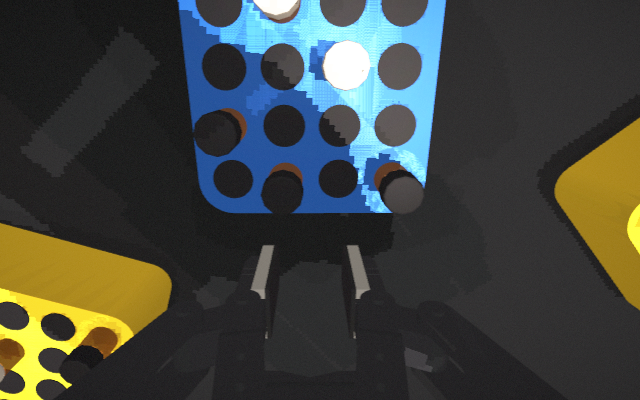

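Wrist view: the fingers (columns 265 and 355, row ~245) are centred behind the rack's trailing edge (row ~212, columns 195–430). Starting the push.

```bash
python3 -m jog '[{"linear":[0.003,0.03,0],"rotation":[0,0,0],"grip":30},{"linear":[0.003,0.06,0],"rotation":[0,0,0],"grip":30},{"linear":[0.003,0.075,0],"rotation":[0,0,0],"grip":30},{"linear":[0.003,0.085,0],"rotation":[0,0,0],"grip":30},{"linear":[0.003,0.095,0],"rotation":[0,0,0],"grip":30},{"linear":[0.003,0.105,0],"rotation":[0,0,0],"grip":30},{"linear":[0.003,0.112,0],"rotation":[0,0,0],"grip":30},{"linear":[0.003,0.12,0],"rotation":[0,0,0],"grip":30},{"linear":[0.003,0.1275,-0.003],"rotation":[0.03,0,0],"grip":30},{"linear":[0.003,0.135,-0.0055],"rotation":[0.06,0,0],"grip":30},{"linear":[0.003,0.143,-0.008],"rotation":[0.09,0,0],"grip":30},{"linear":[0.003,0.1505,-0.011],"rotation":[0.115,0,0],"grip":30}]' ; python3 look.py 3 wrist top; python3 - <<'E'
from h import *
def show(c,th,tag):
    a=np.radians(th); t=np.array(c)-61*np.array([np.cos(a),np.sin(a)]); w=d2w(*t); print(tag); plan(w,12,DY+th)
for th in (10.2,6.8,3.4,0):
    a0=np.radians(13.6);a=np.radians(th)
    c=np.array([-125.1,-4.1])+150*np.array([np.sin(a0)-np.sin(a),-np.cos(a0)+np.cos(a)]); show(c,th,f"B{th} {c.round(1)}")
E
```

```text
time_s: 3.42
eef_pos: [463.9, -228.6, 11.9]
ee_rot: [0.707, -0.016, 0.707, 0.016]
force: [0.9, -4.1, 2.4]
grip_width: 0.35
t 3.52 pos [ 463.7 -228.2   11.7] dock [[-175.9  -12.7]] X [-0.001  0.    -1.   ] Y [-0.046  0.999  0.   ] yaw 92.63 F [ 0.4 -1.3  0.9] w 0.35
B10.2 [-116.4   -2.3]
lin [-0.0009, -0.0019, 0.0009] rot [-0.0013, -0.0011, -0.0004]
B6.8 [-107.6   -0.9]
lin [-0.0009, 0.0281, -0.0103] rot [0.1174, -0.0012, -0.0003]
B3.4 [-98.7  -0.2]
lin [-0.0008, 0.0587, -0.0197] rot [0.2361, -0.0012, -0.0003]
B0 [-89.8   0.1]
lin [-0.0008, 0.0898, -0.0272] rot [0.3548, -0.0012, -0.0003]
```

View pics/wrist3.png

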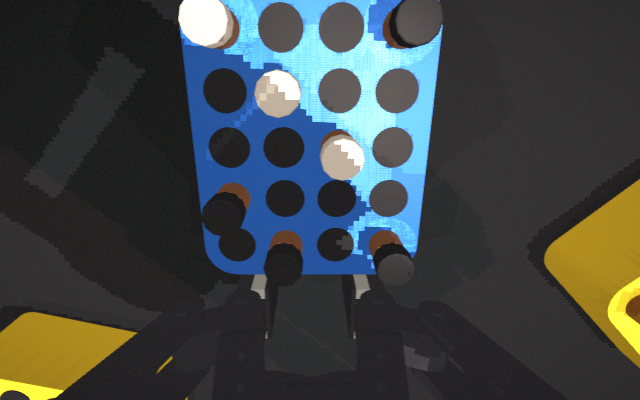

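Wrist view: the trailing edge (row ~272) lies flat against both fingers and the rack tracks straight, with a push force of about 4 N. Continuing the turning arc.

```bash
python3 -m jog '[{"linear":[0,0.007,-0.0025],"rotation":[0.03,0,0],"grip":30},{"linear":[0,0.014,-0.005],"rotation":[0.06,0,0],"grip":30},{"linear":[0,0.021,-0.0078],"rotation":[0.09,0,0],"grip":30},{"linear":[0,0.028,-0.0103],"rotation":[0.117,0,0],"grip":30},{"linear":[0,0.036,-0.0128],"rotation":[0.147,0,0],"grip":30},{"linear":[0,0.0435,-0.015],"rotation":[0.177,0,0],"grip":30},{"linear":[0,0.051,-0.0175],"rotation":[0.207,0,0],"grip":30},{"linear":[0,0.0587,-0.0197],"rotation":[0.236,0,0],"grip":30},{"linear":[0,0.0665,-0.0217],"rotation":[0.266,0,0],"grip":30},{"linear":[0,0.074,-0.0236],"rotation":[0.296,0,0],"grip":30},{"linear":[0,0.082,-0.0255],"rotation":[0.325,0,0],"grip":30},{"linear":[0,0.09,-0.0272],"rotation":[0.355,0,0],"grip":30},{"linear":[0,0.09,-0.0272],"rotation":[0.355,0,0],"grip":30}]' ; python3 look.py 4 wrist top
```

```text
time_s: 4.6
eef_pos: [454.1, -200.9, 11.6]
ee_rot: [0.705, 0.047, 0.706, -0.047]
force: [-1.7, -0.4, -0.3]
grip_width: 0.351
t 4.7 pos [ 454.1 -201.1   11.6] dock [[-150.3    0.4]] X [-0.001  0.001 -1.   ] Y [0.131 0.991 0.001] yaw 82.46 F [-0.  -0.3 -0.6] w 0.351
```

```bash
python3 - <<'E'
from h import *
im=cv2.imread("pics/top4.png"); cv2.imwrite("pics/crop4.png",cv2.resize(im[160:260,280:440],None,fx=5,fy=5,interpolation=cv2.INTER_CUBIC))
E
```

```text
(no output)
```

View pics/wrist4.png

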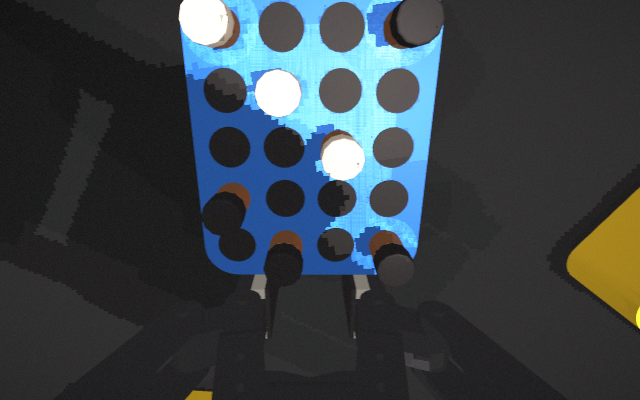

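View pics/crop4.png

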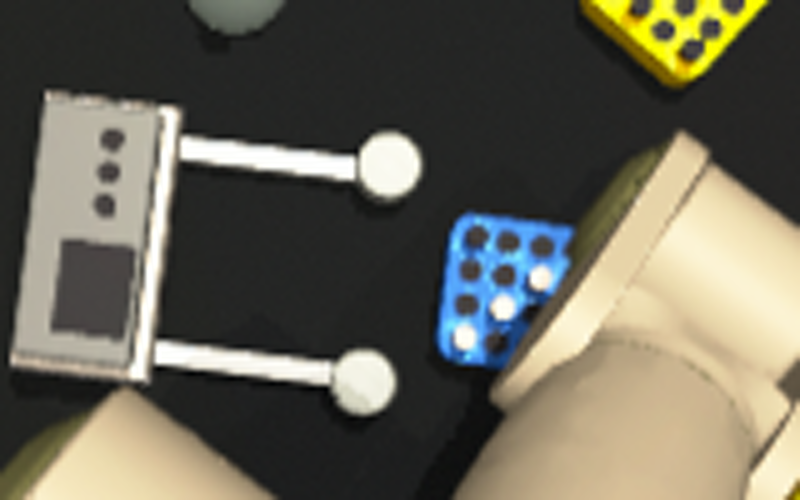

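The rack moved rigidly with the hand: the wrist view is unchanged. The top crop shows its leading end at (445,290) of the crop, before the bollards at (390,163) and (363,382). I'll measure its lateral offset against the bollards.

```bash
python3 - <<'E'
from h import *
print(w2d(ray("wrist",[(0,0)],40,None)[:, :2]).shape)
f=np.load("pics/top4.npz"); im=f["p"]; h=cv2.cvtColor(im,cv2.COLOR_BGR2HSV)
S=8
big=cv2.resize(im[160:260,280:440],None,fx=S,fy=S,interpolation=cv2.INTER_CUBIC); H=cv2.cvtColor(big,cv2.COLOR_BGR2HSV)
tp=lambda x,y:((x+.5)/S-.5+280,(y+.5)/S-.5+160)
g=cv2.cvtColor(big,cv2.COLOR_BGR2GRAY)
c=cv2.HoughCircles(g,cv2.HOUGH_GRADIENT,1,150,param1=120,param2=15,minRadius=45,maxRadius=62)
for x,y,r in c[0]: print("circ",tp(x,y),r, w2d(ray("top",[tp(x,y)],40)).round(1))
m=cv2.inRange(H,(95,110,100),(125,255,255)); m=cv2.morphologyEx(m,cv2.MORPH_CLOSE,np.ones((41,41)))
up=[];lo=[];ld=[]
for x in range(750,860,10):
    y=np.where(m[:,x])[0]; up.append(w2d(ray("top",[tp(x,y.min()-.5)],40))[0])
    if x<800: lo.append(w2d(ray("top",[tp(x,y.max()+.5)],40))[0])
for y in range(400,520,10):
    x=np.where(m[y])[0]; ld.append(w2d(ray("top",[tp(x.min()-.5,y)],40))[0])
for n,a in(("up",up),("lo",lo),("lead",ld)): print(n,np.round(a,1).tolist())
# wrist: rack sides & trailing vs dock
f=np.load("pics/wrist4.npz"); cal=dict(intrinsics=f["K"],world_from_camera=f["T"])
h=cv2.cvtColor(f["p"],cv2.COLOR_BGR2HSV); m=cv2.inRange(h,(100,90,40),(125,255,255)); m=cv2.morphologyEx(m,cv2.MORPH_CLOSE,np.ones((45,45)))
L=[(np.where(m[v])[0].min()-.5,v) for v in range(70,220,15)];Rr=[(np.where(m[v])[0].max()+.5,v) for v in range(70,220,15)]
for a in(L,Rr): print(w2d(ray("wrist",a,40,cal)).round(1).tolist())
E
```

```text
(1, 2)
circ (np.float32(357.5), np.float32(192.5)) 51.3 [[  1.5 -61.8]]
circ (np.float32(352.125), np.float32(236.0)) 49.9 [[ 1.2 59.4]]
up [[-45.0, -41.6], [-48.5, -41.3], [-51.9, -41.4], [-55.3, -41.9], [-58.8, -41.6], [-62.3, -41.7], [-65.7, -42.2], [-69.3, -41.6], [-72.8, -41.3], [-76.2, -41.4], [-79.7, -41.5]]
lo [[-55.3, 42.3], [-58.7, 41.9], [-62.1, 41.8], [-65.5, 41.3], [-68.9, 40.9]]
lead [[-35.5, -18.9], [-35.5, -15.4], [-35.6, -11.9], [-35.4, -8.4], [-35.4, -4.9], [-35.5, -1.4], [-35.6, 2.0], [-35.4, 5.5], [-35.8, 9.0], [-35.2, 12.5], [-35.3, 16.0], [-35.4, 19.4]]
[[-64.9, 41.1], [-69.5, 41.0], [-74.2, 40.9], [-79.0, 40.8], [-84.0, 41.1], [-89.1, 41.0], [-94.4, 40.9], [-99.8, 41.1], [-105.4, 41.0], [-111.2, 40.9]]
[[-64.9, -40.4], [-69.5, -40.3], [-74.2, -40.3], [-79.0, -40.5], [-84.0, -40.4], [-89.2, -40.3], [-94.4, -40.2], [-99.9, -40.5], [-105.5, -40.4], [-111.2, -40.3]]
```

```bash
python3 - <<'E'
from h import *
from scipy.optimize import least_squares
f=np.load("pics/top4.npz"); im=f["p"]; S=8
big=cv2.resize(im[160:260,280:440],None,fx=S,fy=S,interpolation=cv2.INTER_CUBIC); g=cv2.cvtColor(big,cv2.COLOR_BGR2GRAY)
for thr in (110,150):
  m=(g>thr).astype(np.uint8)
  cs=cv2.findContours(m,cv2.RETR_EXTERNAL,cv2.CHAIN_APPROX_NONE)[0]
  pts=np.vstack(cs)[:,0].astype(float); w=ray("top",np.c_[(pts[:,0]+.5)/S-.5+280,(pts[:,1]+.5)/S-.5+160],40)[:,:2]; D=w2d(w)
  for sy in (-60.5,60.5):
    c=np.array([0.5,sy])
    q=D[(np.abs(np.linalg.norm(D-c,axis=1)-18)<5)&(D[:,0]>-25)&(D[:,0]<6)]
    r=least_squares(lambda p:np.linalg.norm(q-p[:2],axis=1)-p[2],[*c,18],loss="soft_l1").x
    print(thr,sy,r.round(2),len(q), "inner y", q[np.argmin(np.abs(q[:,1]))].round(1),"outer",q[np.argmax(np.abs(q[:,1]))].round(1),"front",q[:,0].min().round(1))
E
```

```text
110 -60.5 [  2.24 -61.74  18.38] 172 inner y [  0.  -42.9] outer [  0.6 -80.4] front -16.3
110 60.5 [ 0.97 58.97 17.78] 176 inner y [-0.5 41. ] outer [ 0.5 76.8] front -17.1
150 -60.5 [  2.14 -61.76  17.5 ] 166 inner y [  1.2 -44.2] outer [ -0.2 -79.5] front -15.5
150 60.5 [ 0.87 59.01 16.91] 170 inner y [-1.6 41.9] outer [-0.1 76. ] front -16.3
```

```bash
python3 - <<'E'
from h import *
f=np.load("pics/top4.npz"); im=f["p"]; S=8
big=cv2.resize(im[160:260,280:440],None,fx=S,fy=S,interpolation=cv2.INTER_CUBIC); g=cv2.cvtColor(big,cv2.COLOR_BGR2GRAY)
def world(x,y,z): return w2d(ray("top",[((x+.5)/S-.5+280,(y+.5)/S-.5+160)],z))[0]
# rails: columns 310..540 of big
for lo,hi,sg in((190,320,"-y"),(500,640,"+y")):
  U=[];D=[]
  for x in range(310 if sg=="-y" else 290,520,10):
    y=np.where(g[lo:hi,x]>130)[0]+lo
    if len(y): U.append(world(x,y.min()-.5,22)); D.append(world(x,y.max()+.5,22))
  for n,a in(("outer/up",U),("low",D)):
    a=np.array(a); p=np.polyfit(a[:,0],a[:,1],1); r=a[:,1]-np.polyval(p,a[:,0]); print(sg,n,"slope deg",np.degrees(np.arctan(p[0])).round(2),"y at 60",np.polyval(p,60).round(2),"rms",r.std().round(2))
E
```

```text
-y outer/up slope deg 0.44 y at 60 -65.78 rms 0.34
-y low slope deg 0.33 y at 60 -52.02 rms 0.34
+y outer/up slope deg 0.39 y at 60 50.45 rms 0.27
+y low slope deg 0.49 y at 60 63.35 rms 0.26
```

The sharper fits (bollard circles and all rail edges agree) put the dock's midline 1.4 mm toward -y and its yaw 0.5° higher than my first estimate. That leaves the rack ~2 mm off toward +y. I'll update the frame and push slightly slantwise within the friction cone.

```bash
cat >> h.py <<'E'
O=d2w(1.5,-1.4); DY=DY+0.45; xd=np.array([np.cos(np.radians(DY)),np.sin(np.radians(DY))]); yd=np.array([-xd[1],xd[0]])
E
python3 - <<'E'
from h import *
st()
f=np.load("pics/wrist4.npz"); cal=dict(intrinsics=f["K"],world_from_camera=f["T"])
h=cv2.cvtColor(f["p"],cv2.COLOR_BGR2HSV); m=cv2.inRange(h,(100,90,40),(125,255,255)); m=cv2.morphologyEx(m,cv2.MORPH_CLOSE,np.ones((45,45)))
V=range(70,220,15)
a=w2d(ray("wrist",[(np.where(m[v])[0].min()-.5,v) for v in V],40,cal));b=w2d(ray("wrist",[(np.where(m[v])[0].max()+.5,v) for v in V],40,cal))
print("mid",((a+b)/2)[[0,-1]].round(2), "trail",w2d(ray("wrist",[(u,np.where(m[:,u])[0].max()+.5) for u in (250,330,370)],40,cal)).round(1).tolist())
s=pose()[0]["eef_pos"]; d=w2d(s)[0]
plan(d2w(d[0]+24,d[1]-2.1),12,DY)
E
```

```text
t 4.7 pos [ 454.1 -201.1   11.6] dock [[-151.8    3. ]] X [-0.001  0.001 -1.   ] Y [0.131 0.991 0.001] yaw 82.46 F [-0.  -0.3 -0.6] w 0.351
mid [[ -66.39    2.25]
 [-112.71    2.59]] trail [[-141.8, 26.7], [-142.1, -4.7], [-142.2, -20.4]]
lin [-0.0014, 0.0801, 0.0064] rot [-0.0157, -0.0026, -0.0018]
```

```bash
python3 -m jog '[{"linear":[-0.001,0.008,0.0006],"rotation":[-0.002,0,0],"grip":30},{"linear":[-0.001,0.016,0.0013],"rotation":[-0.004,0,0],"grip":30},{"linear":[-0.001,0.024,0.0019],"rotation":[-0.006,0,0],"grip":30},{"linear":[-0.001,0.032,0.0026],"rotation":[-0.008,0,0],"grip":30},{"linear":[-0.001,0.04,0.0032],"rotation":[-0.01,0,0],"grip":30},{"linear":[-0.001,0.048,0.0039],"rotation":[-0.012,0,0],"grip":30},{"linear":[-0.001,0.056,0.0045],"rotation":[-0.014,0,0],"grip":30},{"linear":[-0.001,0.064,0.0052],"rotation":[-0.016,0,0],"grip":30},{"linear":[-0.001,0.072,0.0058],"rotation":[-0.016,0,0],"grip":30},{"linear":[-0.001,0.08,0.0065],"rotation":[-0.016,0,0],"grip":30},{"linear":[-0.001,0.08,0.0065],"rotation":[-0.016,0,0],"grip":30}]' ; python3 look.py 5 wrist top; cat > meas.py <<'E'
import sys
from h import *
t=sys.argv[1]
f=np.load(f"pics/wrist{t}.npz"); cal=dict(intrinsics=f["K"],world_from_camera=f["T"])
h=cv2.cvtColor(f["p"],cv2.COLOR_BGR2HSV); m=cv2.inRange(h,(100,90,40),(125,255,255)); m=cv2.morphologyEx(m,cv2.MORPH_CLOSE,np.ones((45,45)))
V=range(70,220,15)
a=w2d(ray("wrist",[(np.where(m[v])[0].min()-.5,v) for v in V],40,cal));b=w2d(ray("wrist",[(np.where(m[v])[0].max()+.5,v) for v in V],40,cal))
print("mid",((a+b)/2)[[0,-1]].round(2).tolist(), "trail",w2d(ray("wrist",[(u,np.where(m[:,u])[0].max()+.5) for u in (250,330,370)],40,cal)).round(1).tolist())
im=cv2.imread(f"pics/top{t}.png"); cv2.imwrite(f"pics/crop{t}.png",cv2.resize(im[160:260,280:440],None,fx=5,fy=5,interpolation=cv2.INTER_CUBIC))
E
python3 meas.py 5
```

```text
time_s: 5.62
eef_pos: [459.3, -177.1, 11.9]
ee_rot: [0.705, 0.044, 0.706, -0.043]
force: [-0.1, 0.3, -0.2]
grip_width: 0.349
t 5.72 pos [ 459.2 -177.4   11.9] dock [[-127.6    0.8]] X [-0.001  0.001 -1.   ] Y [0.123 0.992 0.001] yaw 82.93 F [ 0.1 -0.  -0.6] w 0.35
mid [[-42.09, 1.0], [-88.53, 0.93]] trail [[-117.5, 24.7], [-117.4, -6.8], [-117.8, -22.5]]
```

View pics/crop5.png

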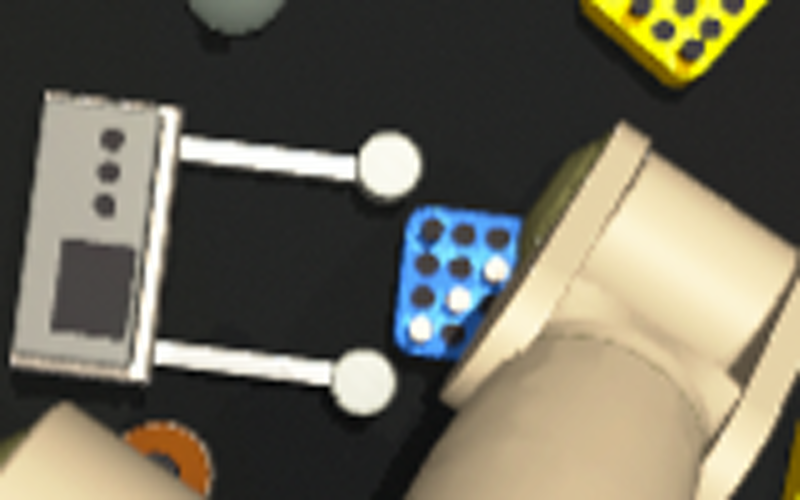

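Top crop: the rack is square and centred before the gap, its leading edge (crop x≈400) just at the bollards' near sides. Entering slowly with a slight residual correction.

```bash
python3 -m jog '[{"linear":[0,0.008,0.0004],"rotation":[0,0,0],"grip":30},{"linear":[0,0.016,0.0008],"rotation":[0,0,0],"grip":30},{"linear":[0,0.024,0.0012],"rotation":[0,0,0],"grip":30},{"linear":[0,0.032,0.0016],"rotation":[0,0,0],"grip":30},{"linear":[0,0.04,0.002],"rotation":[0,0,0],"grip":30},{"linear":[0,0.048,0.002],"rotation":[0,0,0],"grip":30},{"linear":[0,0.056,0.002],"rotation":[0,0,0],"grip":30},{"linear":[0,0.064,0.002],"rotation":[0,0,0],"grip":30}]' ; python3 look.py 6 wrist top;python3 meas.py 6
```

```text
time_s: 6.38
eef_pos: [462.3, -158.2, 12.0]
ee_rot: [0.705, 0.044, 0.706, -0.043]
force: [-0.9, -2.2, -0.1]
grip_width: 0.351
t 6.48 pos [ 462.2 -157.9   12. ] dock [[-107.9    0.3]] X [-0.001  0.002 -1.   ] Y [0.123 0.992 0.001] yaw 82.94 F [0.1 0.6 1.2] w 0.352
mid [[-22.95, 0.36], [-69.41, 0.29]] trail [[-98.8, 24.1], [-98.8, -7.4], [-98.8, -23.2]]
```

View pics/crop6.png

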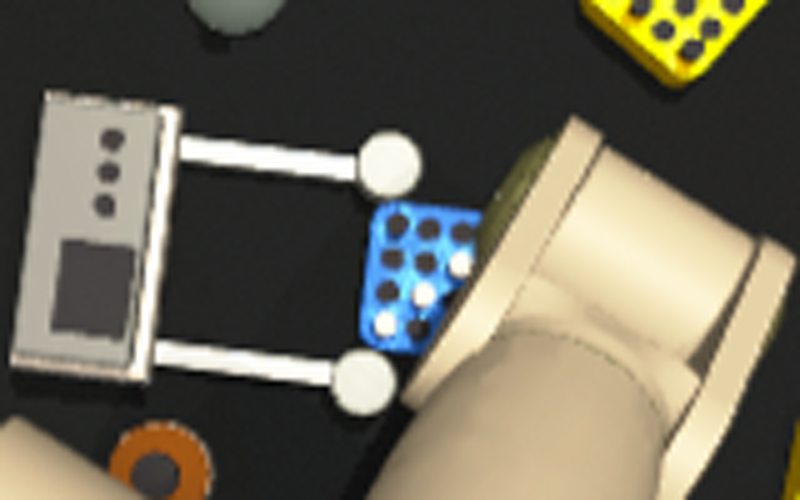

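View pics/wrist6.png

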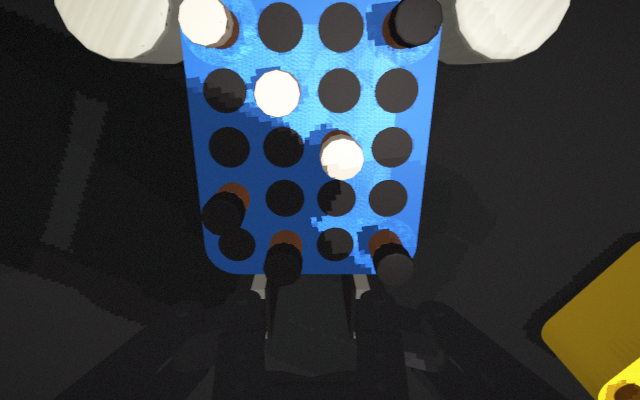

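Wrist view: both bollards (inner edges ~col 180 and ~447 at row 25) flank the rack (cols 181–442), so it's centred within a millimetre. Continuing.

```bash
python3 -m jog '[{"linear":[0,0.009,0.0005],"rotation":[0,0,0],"grip":30},{"linear":[0,0.018,0.001],"rotation":[0,0,0],"grip":30},{"linear":[0,0.027,0.0015],"rotation":[0,0,0],"grip":30},{"linear":[0,0.036,0.0015],"rotation":[0,0,0],"grip":30},{"linear":[0,0.045,0.0015],"rotation":[0,0,0],"grip":30},{"linear":[0,0.054,0.0015],"rotation":[0,0,0],"grip":30},{"linear":[0,0.063,0.0015],"rotation":[0,0,0],"grip":30},{"linear":[0,0.072,0.0015],"rotation":[0,0,0],"grip":30},{"linear":[0,0.081,0.0015],"rotation":[0,0,0],"grip":30},{"linear":[0,0.09,0.0015],"rotation":[0,0,0],"grip":30}]' ; python3 look.py 7 wrist top;python3 meas.py 7
```

```text
time_s: 7.32
eef_pos: [466.0, -130.9, 12.0]
ee_rot: [0.705, 0.044, 0.706, -0.043]
force: [-1.0, -1.3, -0.7]
grip_width: 0.35
t 7.42 pos [ 466.  -130.7   12. ] dock [[-80.4  -0.1]] X [-0.001  0.002 -1.   ] Y [0.123 0.992 0.002] yaw 82.96 F [0.7 0.1 0. ] w 0.353
mid [[4.59, 0.06], [-41.88, -0.02]] trail [[-71.3, 23.7], [-71.2, -7.8], [-71.2, -23.5]]
```

View pics/wrist7.png

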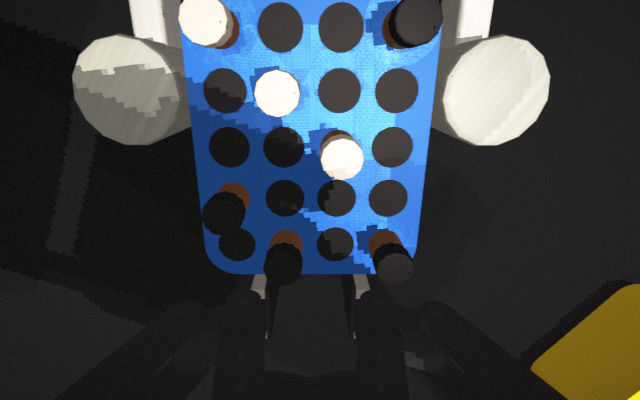

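Wrist view: the rack is in the gap with equal ~9 px clearance left and right. Pushing on.

```bash
python3 -m jog '[{"linear":[0,0.012,0],"rotation":[0,0,0],"grip":30},{"linear":[0,0.024,0],"rotation":[0,0,0],"grip":30},{"linear":[0,0.036,0],"rotation":[0,0,0],"grip":30},{"linear":[0,0.048,0],"rotation":[0,0,0],"grip":30},{"linear":[0,0.06,0],"rotation":[0,0,0],"grip":30},{"linear":[0,0.072,0],"rotation":[0,0,0],"grip":30},{"linear":[0,0.084,0],"rotation":[0,0,0],"grip":30},{"linear":[0,0.096,0],"rotation":[0,0,0],"grip":30},{"linear":[0,0.108,0],"rotation":[0,0,0],"grip":30},{"linear":[0,0.12,0],"rotation":[0,0,0],"grip":30},{"linear":[0,0.132,0],"rotation":[0,0,0],"grip":30},{"linear":[0,0.144,0],"rotation":[0,0,0],"grip":30},{"linear":[0,0.156,0],"rotation":[0,0,0],"grip":30},{"linear":[0,0.168,0],"rotation":[0,0,0],"grip":30},{"linear":[0,0.18,0],"rotation":[0,0,0],"grip":30},{"linear":[0,0.192,0],"rotation":[0,0,0],"grip":30},{"linear":[0,0.204,0],"rotation":[0,0,0],"grip":30},{"linear":[0,0.216,0],"rotation":[0,0,0],"grip":30}]' ; python3 look.py 8 wrist top;python3 meas.py 8
```

```text
time_s: 8.92
eef_pos: [474.0, -66.0, 12.1]
ee_rot: [0.705, 0.044, 0.706, -0.043]
force: [0.4, -1.1, -1.0]
grip_width: 0.351
t 9.02 pos [474.  -65.8  12.2] dock [[-15.  -0.]] X [-0.001  0.002 -1.   ] Y [0.122 0.993 0.002] yaw 82.99 F [ 0.   0.2 -0.1] w 0.349
mid [[69.96, 0.18], [23.44, 0.09]] trail [[-5.6, 23.8], [-5.5, -7.7], [-5.9, -23.4]]
```

View pics/wrist8.png

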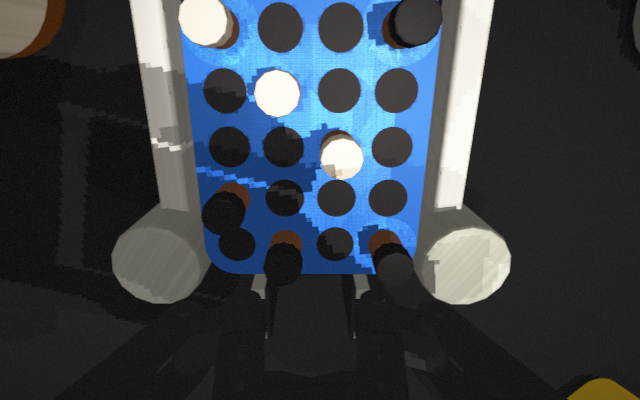

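View pics/crop8.png

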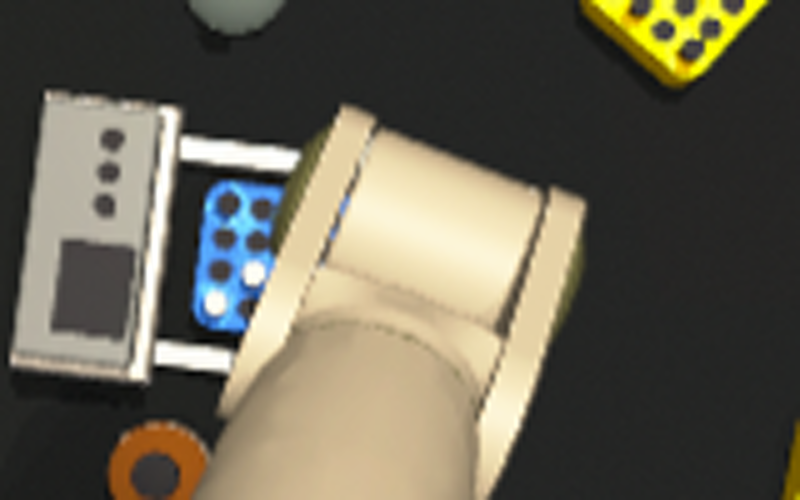

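Wrist view: the trailing end (row 272) is between the bollards, still square and centred. Before going on I'll check from wrist depth that the finger linkages clear the bollards (40 mm) and the vials.

```bash
python3 - <<'E'
from h import *
f=np.load("pics/wrist8.npz"); K=f["K"];T=f["T"];d=f["d"]
v,u=np.mgrid[0:400,0:640]; ok=d>0
P=np.c_[(u[ok]-K[0,2])/K[0,0]*d[ok],-(v[ok]-K[1,2])/K[1,1]*d[ok],-d[ok]]@T[:3,:3].T+T[:3,3]
D=w2d(P); z=P[:,2]; dx=D[:,0]+15.0
sel=(v[ok]>250)&(dx<16)
for z0 in range(5,110,8):
    s=sel&(z>z0)&(z<=z0+8)&(np.abs(D[:,1])<80)&~((np.hypot(D[:,0],np.abs(D[:,1])-60.5)<22))
    if s.sum()>5: print(z0,s.sum(),"y",np.percentile(D[s,1],[1,99]).round(1),"dx from tcp max",np.percentile(dx[s],[1,99]).round(1))
E
```

```text
13 23 y [-14.7  15.4] dx from tcp max [-12.1  -3.9]
21 72 y [-14.7  15.5] dx from tcp max [-12.    1.3]
29 198 y [-26.3  28.6] dx from tcp max [-11.6   6.6]
37 2221 y [-27.1  36.3] dx from tcp max [-9.5 15.9]
45 1251 y [-25.8  27.1] dx from tcp max [-11.5  10.8]
53 1536 y [-37.5  37. ] dx from tcp max [-6.5 13.1]
61 3851 y [-47.   47.5] dx from tcp max [-11.8  12.2]
69 4953 y [-48.3  48.8] dx from tcp max [-12.5  11.9]
77 1302 y [-45.7  46.6] dx from tcp max [-10.5  16. ]
85 2918 y [-43.   43.1] dx from tcp max [-0.6 16. ]
93 2064 y [-21.8  22.4] dx from tcp max [ 9.2 16. ]
```

Below z=53 the fingers stay within ±28 mm, so bollards and vials are clear. On to the final approach.

```bash
python3 -m jog '[{"linear":[0,0.009,0],"rotation":[0,0,0],"grip":30},{"linear":[0,0.018,0],"rotation":[0,0,0],"grip":30},{"linear":[0,0.027,0],"rotation":[0,0,0],"grip":30},{"linear":[0,0.036,0],"rotation":[0,0,0],"grip":30},{"linear":[0,0.045,0],"rotation":[0,0,0],"grip":30},{"linear":[0,0.053,0],"rotation":[0,0,0],"grip":30},{"linear":[0,0.06,0],"rotation":[0,0,0],"grip":30}]' ; python3 -m jog '[{"linear":[0,0.003,0],"rotation":[0,0,0],"grip":30},{"linear":[0,0.006,0],"rotation":[0,0,0],"grip":30}]';  python3 look.py 9 wrist top;python3 meas.py 9
```

```text
time_s: 9.6
eef_pos: [476.2, -47.6, 12.2]
ee_rot: [0.705, 0.044, 0.706, -0.042]
force: [0.3, -1.6, 0.4]
grip_width: 0.35
time_s: 9.77
eef_pos: [476.4, -45.9, 12.2]
ee_rot: [0.705, 0.044, 0.706, -0.042]
force: [-3.2, -9.8, -0.6]
grip_width: 0.35
t 9.87 pos [476.3 -45.9  12.2] dock [[4.9 0. ]] X [-0.002  0.002 -1.   ] Y [0.122 0.993 0.002] yaw 83.0 F [-1.2 -3.4 -0.2] w 0.354
mid [[90.2, 0.46], [43.63, 0.34]] trail [[14.6, 23.9], [14.2, -7.6], [14.3, -23.4]]
```

View pics/crop9.png

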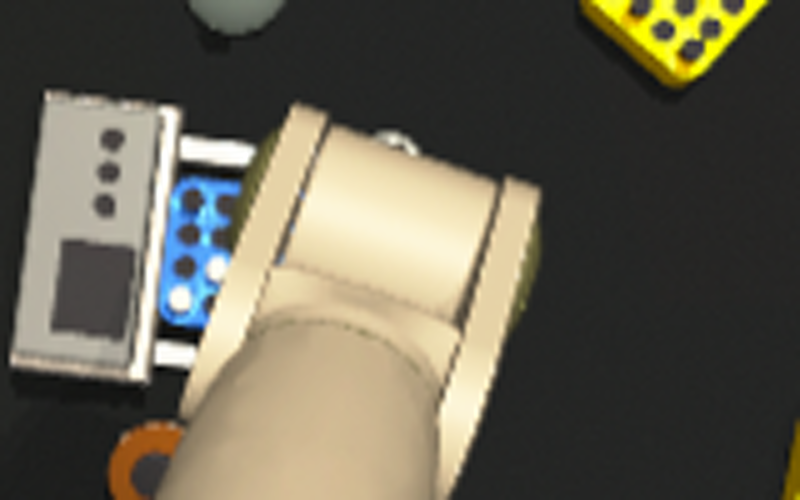

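Force rose to ~10 N as the rack reached the face. Pressing gently until it's firm.

```bash
python3 -m jog '[{"linear":[0,0.003,0],"rotation":[0,0,0],"grip":30},{"linear":[0,0.005,0],"rotation":[0,0,0],"grip":30},{"linear":[0,0.005,0],"rotation":[0,0,0],"grip":30}]'; python3 -m jog '[{"linear":[0,0.004,0],"rotation":[0,0,0],"grip":30},{"linear":[0,0.004,0],"rotation":[0,0,0],"grip":30}]';python3 look.py 10 wrist top;python3 meas.py 10
```

```text
time_s: 10.12
eef_pos: [476.4, -45.9, 12.3]
ee_rot: [0.705, 0.043, 0.706, -0.043]
force: [-4.7, -13.0, -0.8]
grip_width: 0.351
time_s: 10.28
eef_pos: [476.4, -45.9, 12.3]
ee_rot: [0.705, 0.042, 0.707, -0.044]
force: [-3.2, -11.7, -0.5]
grip_width: 0.352
t 10.38 pos [476.4 -45.9  12.3] dock [[5. 0.]] X [-0.002 -0.002 -1.   ] Y [ 0.121  0.993 -0.002] yaw 83.03 F [ -3.7 -12.5  -0. ] w 0.351
mid [[90.26, 0.5], [43.74, 0.37]] trail [[14.6, 23.9], [14.3, -7.6], [14.4, -23.4]]
```

```bash
python3 -m jog '[{"linear":[0,0.006,0],"rotation":[0,0,0],"grip":30},{"linear":[0,0.008,0],"rotation":[0,0,0],"grip":30},{"linear":[0,0.008,0],"rotation":[0,0,0],"grip":30}]'; python3 -m jog '[{"linear":[0,-0.004,0],"rotation":[0,0,0],"grip":30},{"linear":[0,-0.02,0],"rotation":[0,0,0],"grip":30},{"linear":[0,-0.06,0],"rotation":[0,0,0],"grip":30},{"linear":[0,-0.12,0],"rotation":[0,0,0],"grip":30},{"linear":[0,-0.2,0],"rotation":[0,0,0],"grip":30},{"linear":[0,-0.2,0],"rotation":[0,0,0],"grip":30}]';python3 look.py 11 wrist top; python3 -c "
from h import *
plan(d2w(-70,0),130,DY)"
```

```text
time_s: 10.63
eef_pos: [476.4, -45.9, 12.3]
ee_rot: [0.705, 0.041, 0.707, -0.045]
force: [-6.8, -21.1, -0.1]
grip_width: 0.352
time_s: 11.13
eef_pos: [469.4, -108.2, 12.9]
ee_rot: [0.705, 0.041, 0.706, -0.046]
force: [-0.6, 0.1, 0.3]
grip_width: 0.353
t 11.23 pos [ 469.1 -105.7   12.7] dock [[-55.2  -0.1]] X [-0.003 -0.005 -1.   ] Y [ 0.122  0.992 -0.006] yaw 82.98 F [0.  0.2 0.9] w 0.352
lin [-0.3907, -0.0514, -0.0015] rot [0.0023, -0.005, 0.0112]
```

View pics/wrist11.png

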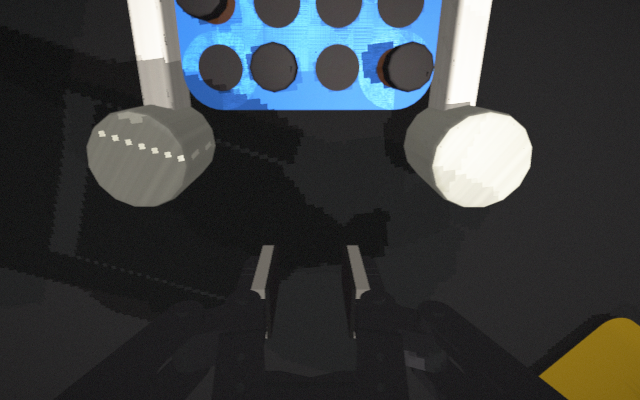

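Wrist view: the hand is out and the rack's trailing edge (row ~108) is level with the bollards' inner edges. Raising and moving away to inspect from above.

```bash
python3 -m jog '[{"linear":[-0.08,-0.05,0],"rotation":[0,0,0],"grip":30},{"linear":[-0.2,-0.08,0],"rotation":[0,0,0],"grip":30},{"linear":[-0.32,-0.15,0],"rotation":[0,0,0],"grip":30},{"linear":[-0.44,-0.27,0],"rotation":[0,0,0],"grip":30},{"linear":[-0.54,-0.4,0],"rotation":[0,0,0],"grip":30},{"linear":[-0.6,-0.53,0],"rotation":[0,0,0],"grip":30},{"linear":[-0.65,-0.65,0],"rotation":[0,0,0],"grip":30},{"linear":[-0.65,-0.7,0],"rotation":[0,0,0],"grip":30},{"linear":[-0.65,-0.7,0],"rotation":[0,0,0],"grip":30}]';python3 look.py 12 top scene; python3 - <<'E'
from h import *
f=np.load("pics/top12.npz"); im=f["p"]; S=8
cv2.imwrite("pics/crop12.png",cv2.resize(im[160:260,280:380],None,fx=6,fy=6,interpolation=cv2.INTER_CUBIC))
s=cv2.imread("pics/scene12.png"); cv2.imwrite("pics/scrop12.png",cv2.resize(s[130:290,190:400],None,fx=3.5,fy=3.5,interpolation=cv2.INTER_CUBIC))
big=cv2.resize(im[160:260,280:440],None,fx=S,fy=S,interpolation=cv2.INTER_CUBIC); H=cv2.cvtColor(big,cv2.COLOR_BGR2HSV)
m=cv2.inRange(H,(95,110,90),(125,255,255)); m=cv2.morphologyEx(m,cv2.MORPH_CLOSE,np.ones((41,41)))
c=max(cv2.findContours(m,0,1)[0],key=cv2.contourArea)[:,0].astype(float)
D=w2d(ray("top",np.c_[(c[:,0]+.5)/S-.5+280,(c[:,1]+.5)/S-.5+160],40))
for lo,hi,k in((-25,25,0),):
    q=D[np.abs(D[:,1])<25]; 
    for a in(q[q[:,0]<60],q[q[:,0]>60]): p=np.polyfit(a[:,1],a[:,0],1); print("end x",p[1].round(2),"tilt deg",np.degrees(p[0]).round(2))
q=D[np.abs(D[:,0]-66)<25]
for a in(q[q[:,1]<0],q[q[:,1]>0]): p=np.polyfit(a[:,0]-68,a[:,1],1); print("side y",p[1].round(2),"tilt",np.degrees(p[0]).round(2))
# housing front top edge & bystander shifts
a=cv2.imread("pics/top0.png")
for n,(x0,y0,x1,y1) in dict(flask=(310,140,345,172),tip=(225,160,270,220),housing=(278,172,318,240)).items():
    A=a[y0:y1,x0:x1].astype(int);B=im[y0:y1,x0:x1].astype(int); print(n,"meandiff",np.abs(A-B).mean().round(2))
E
```

```text
time_s: 11.98
eef_pos: [443.9, -316.9, 210.3]
ee_rot: [0.706, 0.041, 0.706, -0.047]
force: [0.8, -0.3, -0.0]
grip_width: 0.35
t 12.08 pos [ 444.2 -312.7  208.5] dock [[-263.7   -0.9]] X [-0.003 -0.004 -1.   ] Y [ 0.123  0.992 -0.005] yaw 82.95 F [-0.1  0.8 -0.4] w 0.353
end x 16.24 tilt deg -0.11
end x 117.35 tilt deg 0.04
side y -41.61 tilt 0.08
side y 42.38 tilt -0.09
flask meandiff 1.41
tip meandiff 1.49
housing meandiff 8.29
```

View pics/crop12.png

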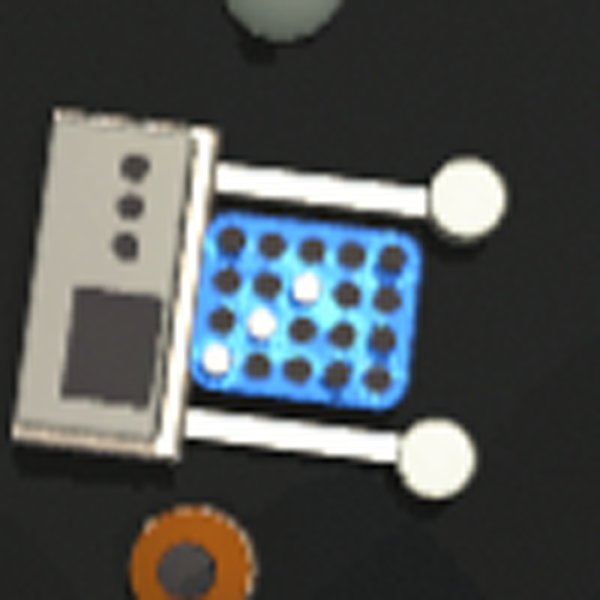

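View pics/scrop12.png

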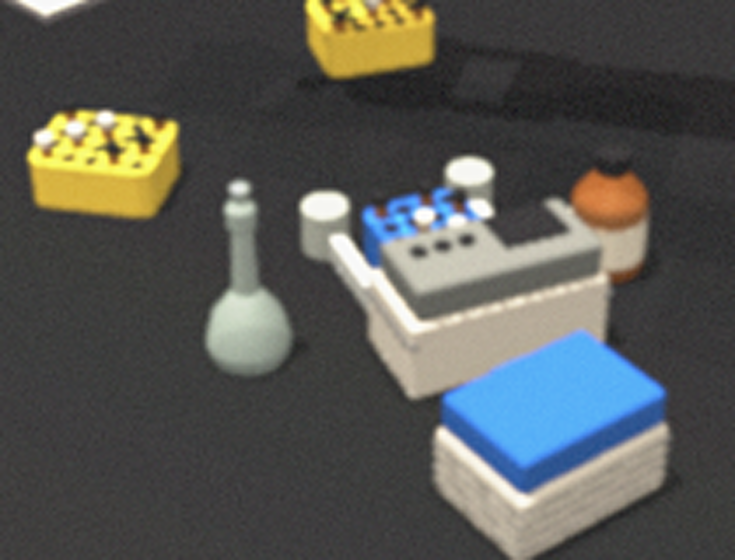

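Top crop: the rack's leading end is flush along the housing face (crop x≈200) and tilt is within 0.1°. Bottle, flask and tip box are where they were. The scene view agrees, so I'm handing in.

```bash
python3 -m jog '[{"linear":[0,0,0],"rotation":[0,0,0],"grip":30},{"linear":[0,0,0],"rotation":[0,0,0],"grip":30},{"linear":[0,0,0],"rotation":[0,0,0],"grip":30}]'; python3 -c "
from rig import *
s=sense(); print(abs(s['dq']).max()); print(finish_job())"
```

```text
time_s: 12.33
eef_pos: [444.5, -311.4, 208.2]
ee_rot: [0.705, 0.042, 0.707, -0.044]
force: [-0.4, 0.3, 0.1]
grip_width: 0.353
0.006740136453780678
the job is handed in; nothing more can be done
None
```

The blue rack is home: its leading end is flush against the dock's back face, and the job is handed in at about 12 s of the 72 s allowed. I pushed it from behind with two spread fingers on its trailing end. It was straightened along an arc, centred, slid through the gap, and pressed gently against the face until it stopped at about 22 N.

**Rack position:** The last top view puts the ends at x ≈ 16.2 and 117.4 mm in the dock's frame, against nominal 18 and 118. It is square to within about 0.1° and centred within about 0.5 mm. The 1–2 mm shortfall is within camera calibration error, and the arm stalled against the face with no further movement.

**Bystanders:** The flask and tip box areas look the same before and after, and the bottle appears in the same place by eye. The hand finished clear, with no contact force.

**Checks that disagreed:**
- My first bollard estimate was about 1.4 mm and 0.5° off. I corrected it before the gap, using finer fits to the bollards and rails.
- The picture of the housing area changed a little between the first and last views. I put that down to the rack and shadows entering it and did not check further, since the housing is fixed.

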